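# Set the sliding length stop of a cutting jig

## Task

Press down the thumb pad of the sliding stop's latch lever until it comes up firm, so that the nose at its other end tips up clear of the wall, and keeping it pressed slide the stop along to the brass keeper; then let go so that the nose drops into the keeper's slot and the stop is locked there. The small latch is delicate: never push on the stop or its lever with more than 20 N, and leave the things lying around the jig where they are.

Things in the scene. Friction and masses are not known exactly. Their poses are not given: they have to be found in the camera images.
- jig: fixed steel base plate, 125 (its x) x 200 (its y) x 12 mm. Origin at its underside on the work surface, z up. Two slide rods run along its y; the lever's thumb pad is on its -x side (to the robot), stop bar and keeper on its +x side. Tallest part: the stop bar, up to 60 mm high. An upright board (y = 0.07, 0.24 m high, 0.45 m at the back) divides the benches.
- length_stop (a joint): travel of the sliding stop along the jig's +y, 0 to 0.125 m; middle of stop, pad and nose at jig y = value - 55 mm. 1 N friction. Parked between 0 and 0.022: there the nose stands in a long pocket that ends in a wall; nose down, the stop cannot pass 0.026; from 0.038 on the nose is past the wall.
- latch (a joint): tilt of the lever about its pivot (along jig y, at jig x = 0, 36 mm above the work surface, carried by the stop): 0 = nose down, grows (rad) as the pad is pressed. Spring: 3 N at the pad at first, up to 7 N; it returns by itself. The nose meets a stop bar above it, firmly, at 0.07 to 0.27 rad (pad 4 to 14 mm down): differs on each jig, not reported.
- thumb_pad (a point): middle of the pad's top face on the lever's near end, 52.5 mm from the pivot to the jig's -x, 40 mm above the work surface at rest. Steel pad 36 mm (jig x) by 56 mm (jig y), with a 5 mm thick upright lip at each y end, 8 mm high over the pad, 46 mm clear between them. Shut fingertips pressed down between the lips carry the stop along by friction or by a lip.
- latch_nose (a point): middle of the lower end of the nose, a 6 x 6 mm tooth pointing down at the lever's far end, 45 mm from the pivot to the jig's +x, 15 mm above the work surface at rest. It clears the parking wall only in the last 1 mm or so of pad travel before the firm stop: press until the force is clearly over the spring's (9 to 15 N in all) and keep that height while sliding.
- keeper: fixed brass keeper, axes parallel to the jig's. Origin 12 mm above the work surface in the middle of its slot: 11 mm wide along jig y, between two teeth 6 mm thick, 5 mm high. The nose drops in when its jig y is the keeper's, with 2.5 mm play either way; a fully pressed lever passes over the teeth. Let go on a tooth, the lever stays near 0.05 rad: press again and shift.
- eraser_block: cream rubber abrasive block, 20x45x14 mm, loose, beside the jig; leave it alone. Origin at the middle of its underside.
- pot_red: small closed red pot, 41 mm across, 30 mm high, loose, beside the jig; leave it alone. Origin at the middle of its underside.

How it is judged (in metres and radians):
On the way, in this order (a step that is already met when the one before it is completed fails the run):
1. the pad is pressed down by the gripper and the nose tips up while the stop is still in its parking pocket (value of joint latch above 0.05 rad and contact force between any of the fingers, the arm and length_stop above 2 N and value of joint length_stop below 0.034 m), for 0.1 s.
2. with the pad still pressed the stop has been slid past the parking wall (value of joint latch above 0.05 rad and contact force between any of the fingers, the arm and length_stop above 2 N and value of joint length_stop above 0.04 m), for 0.1 s.
At the end, for the whole second after the job is handed in: The nose is fully down (lever within 0.025 rad of rest) in the keeper's slot (within 3.5 mm of its middle along the jig), the stop is at rest and let go (value of joint latch below 0.025 rad and y of latch_nose in the frame of keeper between -0.0035 and 0.0035 m and velocity of joint length_stop between -0.01 and 0.01 m/s); the robot touches nothing.
It fails at once if the robot pushes on the stop or its lever with more than 20 N (contact force between any of the fingers, the arm and length_stop above 20 N).
It fails at once if the eraser beside the jig is moved more than 15 mm (distance of eraser_block from where it was at the start of the episode above 0.015 m).
It fails at once if the pot beside the jig is moved more than 15 mm (distance of pot_red from where it was at the start of the episode above 0.015 m).
It also fails if it takes over 40 s, if anything falls off the work surface, if the arm or the gripper's body presses on something with over 40 N, if the wrist force passes 120 N, or if a joint passes its speed limit or range.

## Robot

A 7-joint arm with a two-finger parallel gripper is mounted at the origin on a cart in front of the work surface, level with it; the furniture and walls round the work are solid. World frame = base frame: x ahead of the robot, y to its left, z up, the work surface at z = 0. Lengths are in m, angles in degrees, forces in N, time in s.
With the tool pointing down it reaches from about 0.425 to 0.95 m from the base axis. Payload 4.7 kg.
Tool frame: the origin (TCP) lies midway between the tips of the shut fingers; the grasp point (between the pads) lies 19 mm behind it; z points along the fingers, y is the line along which they close (so a half turn about z gives the same grasp; the last joint's range is limited). The gripper opens to 87 mm and grips with 3 to 60 N. Pads are 19 mm wide; open, the fingers measure 117 mm over their backs; the gripper's body (75 mm by 190 mm) begins 51 mm behind the grasp point.
Start: joints at [61.37, 26.849, -2.785, 87.806, 1.381, 65.374, -4.715], TCP at [0.306, -0.602, 0.223] pointing down, gripper open.
Joint ranges: [-148.3, 148.3], [-19.14, 114.17], [-79.39, 73.82], [5.75, 140.21], [-59.74, 239.74], [12.07, 113.84], [-152.46, 152.46]. Speed limits (degrees/s): [147.25, 147.25, 180, 180, 180, 180, 180].

## Interface

Orientations are given as [roll, pitch, yaw] about the fixed x, y, z axes, in that order (R = Rz(yaw) Ry(pitch) Rx(roll)).
In Python, from workcell import sensors, vision, robot gives the robot as it stands.
- The arm moves only by the shell command python3 -m pendant 'ROWS' [OPENING]. ROWS is JSON, a list of rows, each an object with "slide": the shift along the tool's x, y, z as a fraction of full scale, a list of three; "twist": the turn, a rotation vector about the tool's x, y, z as a fraction of full scale, a list of three. In form: [{"slide": [dx, dy, dz], "twist": [rx, ry, rz]}, ...]. A call has 1 to 8 rows; each row shifts and turns the commanded pose from where the row before left it, along the tool's axes as they then stand; what a row does not reach is not made up. Full scale, the value 1, is 0.06 m for a shift and 5 degrees for a turn. A row lasts 1/8 s, in which the tool goes at most 62.5 mm and 10.7 degrees, less where a joint would pass 70% of its speed; a pose out of reach is approached as far as the arm can. A call with a number of a shift or a turn outside -1 to 1 is refused whole. A call with a gripper value outside its range is refused whole. OPENING is the opening, from -1 (shut) to 1 (fully open), set as the call begins (- or left out, the last holds). The fingers move at their own pace and stop on an object; the grip force is fixed at half the most. Time passes only in rows, so rows that do not move let the fingers close. It gives the time, the measured TCP pose, the force, the opening and the grip force at its end, in the units of the state.
- sensors.sense(): the state, without advancing time (a new reading comes with each control period).
- vision.get_image(name): name is "scene" or "top" or "wrist"; returns a dict with "img" (400x640x3 uint8, blue, green, red), "K" (3x3 intrinsics, pixels), "k1" (the pictures are not rectified: a ray, as slopes to the right and down, at radius r is drawn at 1 + k1 r^2 times it, then the intrinsics apply), "rvec" (rotation vector, rad) and "tvec" (3), from world to camera coordinates, as OpenCV has them. Camera axes: x right, y down, z forward; pixel columns grow to the right and rows downward; lengths in m; the calibration is good to about 2 mm. A picture is of the moment at which its call begins. There is no depth.
- robot.hand_in(): hands the job in; it is judged then, once.
The state is a dict: "t": time; "joint_pos": joint angles; "dq": joint speeds; "joint_torque": joint torques, N m; "tool_pos": TCP position; "tcp_rot": TCP orientation; "wrist_force": force on the tool from outside, world axes, zero at the start; "torque": the same for the moment, N m; "opening": finger opening in m; "grasp_force": force on a finger pad.
Only numpy, scipy, OpenCV 4.12 (cv2) and the standard library are available. Lean on these libraries where they do the work, as an engineer would, in place of code of your own. Each camera call takes 0.05 s, during which the arm holds its last target. There are 200 camera calls.

## Working session

There is one attempt and no reset: what is moved stays moved. The work goes in short steps, Python scripts to look and compute and a shell command to move; the robot and the scene stay as the last step left them, time stands still between calls to the robot, and variables do not carry over. Pictures are saved under pics/ and viewed, at most 10 in all, crops included, and the job is handed in when it is done.

```bash
mkdir -p pics; cat > h.py <<'E'
import numpy as np, cv2
from workcell import sensors, vision, robot
from scipy.spatial.transform import Rotation as R
def ray(im,u,v):
    K=im["K"]; k1=im["k1"]
    d=np.array([(u-K[0,2])/K[0,0],(v-K[1,2])/K[1,1]]); p=d.copy()
    for _ in range(20): p=d/(1+k1*(p@p))
    Rm=cv2.Rodrigues(np.array(im["rvec"],float))[0]; t=np.array(im["tvec"],float).ravel()
    return -Rm.T@t, Rm.T@np.array([p[0],p[1],1])
def onz(im,u,v,z):
    c,d=ray(im,u,v); return c+d*(z-c[2])/d[2]
def snap(name):
    im=vision.get_image(name); im["K"]=np.array(im["K"],float); return im
E
python3 - <<'E'
from h import *
import pickle
s=sensors.sense();print(s["t"],s["tool_pos"],s["tcp_rot"],s["wrist_force"],s["opening"])
for n in("scene","top"):
    im=snap(n);pickle.dump(im,open(n+"0.pkl","wb"));cv2.imwrite(f"pics/{n}0.png",im["img"])
    print(n,ray(im,320,200))
E
```

```text
0.0 [ 0.30590347 -0.6010483   0.22148384] [-1.79889005e+02  5.28341726e-03  2.69777082e+01] [-0.27376962 -0.44511834  0.64746851] 0.08719268588856127
scene (array([0.26200179, 0.44212993, 0.48435348]), array([ 0.34589587, -0.78981425, -0.50666199]))
top (array([ 0.48297342, -0.23447007,  0.90957922]), array([ 0.0963206 ,  0.01990451, -0.99522356]))
```

View pics/top0.png

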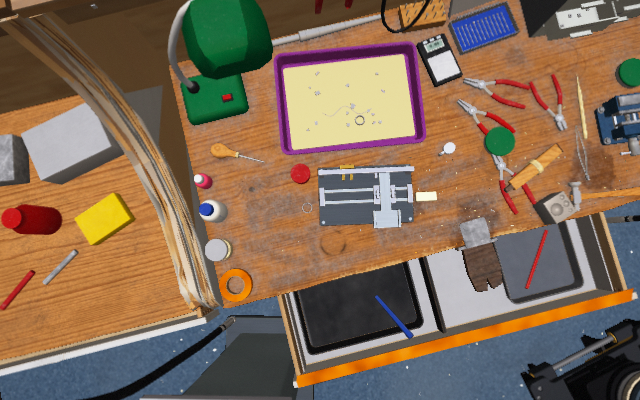

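View pics/scene0.png

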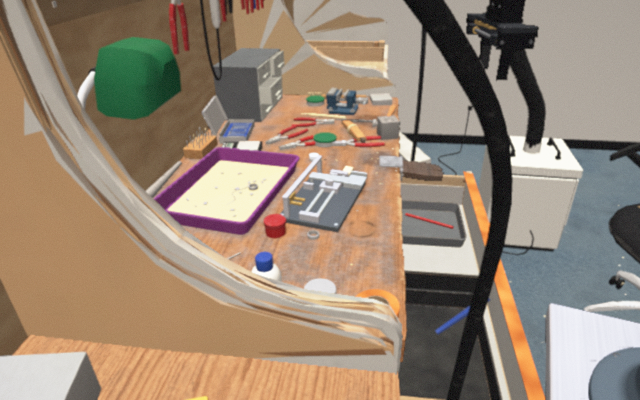

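The top view shows the jig at about (366,198). The stop and its pad are near (387,215), the brass keeper near (346,170), the pot at (300,173) and the eraser at (427,196). I'll enlarge this.

```bash
python3 - <<'E'
import pickle,cv2
im=pickle.load(open("top0.pkl","rb"))
cv2.imwrite("pics/c1.png",cv2.resize(im["img"][155:235,310:420],None,fx=7,fy=7,interpolation=cv2.INTER_CUBIC))
E
```

```text
(no output)
```

View pics/c1.png

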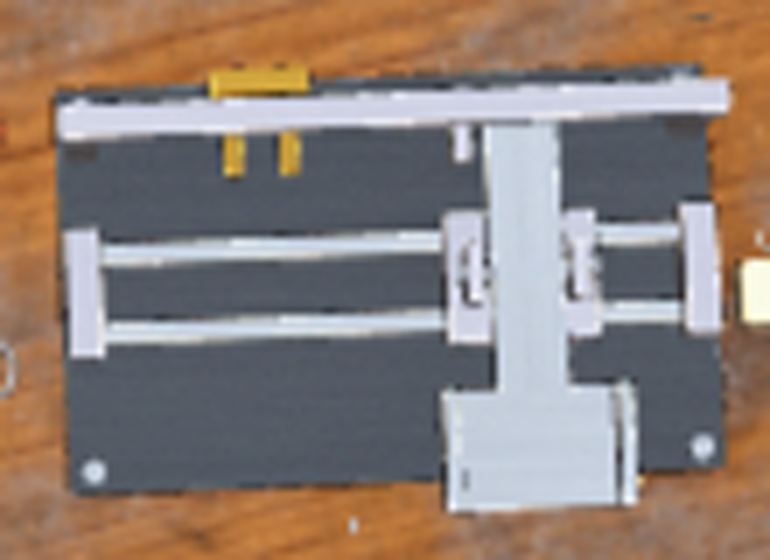

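The crop shows these points. Plate corners are at (75,492), (725,465) and (57,95), the keeper teeth at (234,160) and (290,157), the pad lips' outer edges at u=445 and 637, and the pad's x edges at v=388 and 508.

```bash
cat >> h.py <<'E'
E
python3 - <<'E'
from h import *
import pickle
im=pickle.load(open("top0.pkl","rb"))
f=lambda u,v,z: onz(im,(u+.5)/7-.5+310,(v+.5)/7-.5+155,z)
A=f(75,492,.012);B=f(725,465,.012);C=f(57,95,.012)
ey=(A-B);print("len",np.linalg.norm(ey),np.linalg.norm(C-A));ey/=np.linalg.norm(ey)
print("yaw",np.degrees(np.arctan2(-ey[0],ey[1])))
ex=np.array([ey[1],-ey[0],0]);cx=(C-A)/np.linalg.norm(C-A);print(cx,ex)
O=(C+B)/2; 
# use A-based too
O2=A+ex*.0625-ey*.1;print("O",O,O2);O=(O+O2)/2
j=lambda p:np.array([(p-O)@ex,(p-O)@ey])
print("keeper",j(f(234,160,.017)),j(f(290,157,.017)), f(262,158,.017))
print("pad lips",j(f(445,450,.048)),j(f(637,450,.048)),f(541,448,.048))
print("pad x",j(f(541,388,.04)),j(f(541,508,.04)))
print("arm end bar",j(f(500,250,.04)),j(f(563,250,.04)))
for p,z in(((300,173),.03),((427,196),.014)):print("loose",j(onz(im,*p,z)))
np.savez("jig.npz",O=O,ex=ex,ey=ey)
s=sensors.sense();Rt=R.from_euler("xyz",s["tcp_rot"],degrees=True)
P=O+ex*-.0525;print("tool axes",Rt.as_matrix().round(3).tolist())
E
```

```text
len 0.1965843796208031 0.12160495931955288
yaw 2.979962492547003
[0.99837523 0.05698153 0.        ] [0.99864778 0.05198671 0.        ]
O [ 0.58278513 -0.31243848  0.012     ] [ 0.58458571 -0.31435943  0.012     ]
keeper [0.03683216 0.04660181] [0.03702772 0.02957945] [ 0.61873847 -0.2734394   0.017     ]
pad lips [-0.0553208  -0.00946108] [-0.05763852 -0.06508553] [ 0.52980127 -0.35356578  0.048     ]
pad x [-0.03792092 -0.03939128] [-0.07306252 -0.03748924]
arm end bar [ 0.00331125 -0.02953851] [ 0.00252856 -0.0480698 ]
loose [0.04810641 0.13685401]
loose [-0.00999999 -0.12966307]
tool axes [[0.891, 0.454, -0.001], [0.454, -0.891, 0.002], [-0.0, -0.002, -1.0]]
```

```bash
python3 -m pendant '[{"slide":[0,0,0],"twist":[0,0,0.8]},{"slide":[0,0,0],"twist":[0,0,0.8]},{"slide":[0,0,0],"twist":[0,0,0.8]},{"slide":[0,0,0],"twist":[0,0,0.8]},{"slide":[0,0,0],"twist":[0,0,0.8]},{"slide":[0,0,0],"twist":[0,0,0.8]}]' -1
python3 -m pendant '[{"slide":[0.56,-0.56,0],"twist":[0,0,0]},{"slide":[0.56,-0.56,0],"twist":[0,0,0]},{"slide":[0.56,-0.56,0],"twist":[0,0,0]},{"slide":[0.56,-0.56,0],"twist":[0,0,0]},{"slide":[0.56,-0.56,0],"twist":[0,0,0]},{"slide":[0.56,-0.56,0],"twist":[0,0,0]},{"slide":[0.56,-0.56,0],"twist":[0,0,0]},{"slide":[0,0,0],"twist":[0,0,0]}]' -1
python3 - <<'E'
from h import *
import pickle
im=snap("wrist");pickle.dump(im,open("w1.pkl","wb"));cv2.imwrite("pics/w1.png",im["img"])
s=sensors.sense();print(s["tool_pos"],s["tcp_rot"],s["wrist_force"],s["opening"],s["t"])
d=np.load("jig.npz");p=np.array(s["tool_pos"])-d["O"];print("jig",p@d["ex"],p@d["ey"])
E
```

```text
t: 0.85
tool_pos: [0.3061, -0.6012, 0.2219]
tcp_rot: [-179.9, 0.0, 2.8]
wrist_force: [0.1, -0.6, -0.2]
opening: 0.035
grasp_force: 0.0
t: 1.85
tool_pos: [0.5323, -0.3491, 0.222]
tcp_rot: [-179.8, -0.1, 3.5]
wrist_force: [-1.2, -0.9, -0.2]
opening: 0.0004
grasp_force: 0.0
[ 0.53005105 -0.35224342  0.22198972] [-1.79941196e+02  3.09282623e-02  3.22860847e+00] [-0.26143615 -0.7666092   0.42686483] 0.0005457972969069112 1.9
jig -0.05558123891093911 -0.03600366466681997
```

View pics/w1.png

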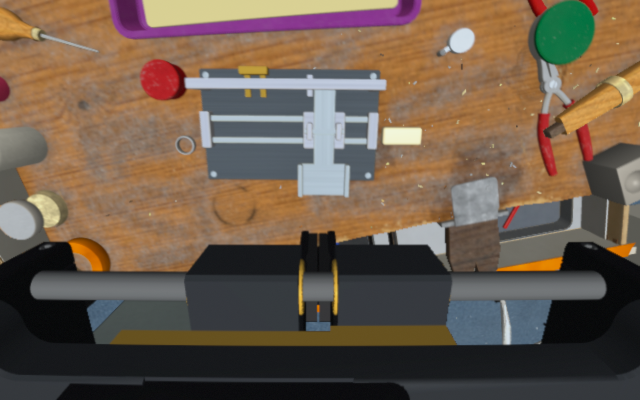

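The wrist view shows the shut fingers at u≈318. The pad is around (323,180) and the keeper teeth are near (248,90) and (263,90). I'll enlarge it.

```bash
python3 - <<'E'
import pickle,cv2
im=pickle.load(open("w1.pkl","rb"))
cv2.imwrite("pics/c2.png",cv2.resize(im["img"][60:205,195:395],None,fx=4,fy=4,interpolation=cv2.INTER_CUBIC))
E
```

```text
(no output)
```

View pics/c2.png

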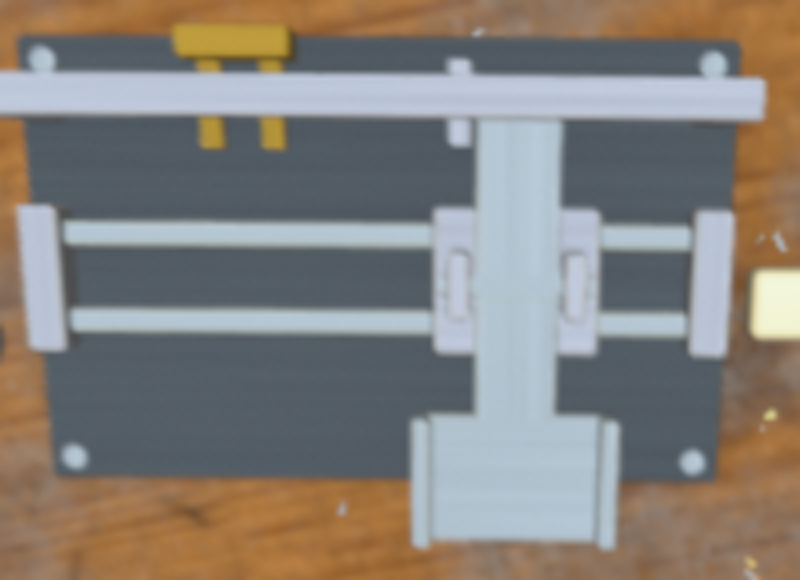

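Crop points: plate corners at (18,37), (740,42), (716,481) and (55,477). Keeper teeth are at (212,134) and (273,134), pad lips at (412..617, 483), and pad x edges at v=416 and 541.

```bash
python3 - <<'E'
from h import *
import pickle
im=pickle.load(open("w1.pkl","rb"))
f=lambda u,v,z: onz(im,(u+.5)/4-.5+195,(v+.5)/4-.5+60,z)
FL,FR,NR,NL=[f(u,v,.012) for u,v in((18,37),(740,42),(716,481),(55,477))]
print([np.linalg.norm(x) for x in(FL-FR,NL-NR,FL-NL,FR-NR)])
ey=FL-FR+NL-NR;ey[2]=0;ey/=np.linalg.norm(ey);ex=np.array([ey[1],-ey[0],0]);O=(FL+FR+NR+NL)/4
print("yaw",np.degrees(np.arctan2(-ey[0],ey[1])),O)
j=lambda p:np.array([(p-O)@ex,(p-O)@ey])
print("keeper",j(f(212,134,.017)),j(f(273,134,.017)))
print("lips",j(f(412,483,.048)),j(f(617,483,.048)))
print("pad x",j(f(514,416,.04)),j(f(514,541,.04)))
print("arm",j(f(476,290,.039)),j(f(559,290,.039)))
t=j(np.array(sensors.sense()["tool_pos"]));print("tcp",t)
np.savez("jig2.npz",O=O,ex=ex,ey=ey)
E
```

```text
[np.float64(0.19782270320343184), np.float64(0.19847313244589604), np.float64(0.12378105170091905), np.float64(0.12336116768421097)]
yaw 3.059171759269253 [ 0.58328139 -0.313598    0.012     ]
keeper [0.0364372  0.04572444] [0.03650698 0.0289156 ]
lips [-0.05437857 -0.01031871] [-0.0539592  -0.06585594]
pad x [-0.03728584 -0.03787058] [-0.07281707 -0.03829584]
arm [-0.00354053 -0.02735069] [-0.00337374 -0.04948344]
tcp [-0.05521689 -0.03574958]
```

```bash
python3 -m pendant '[{"slide":[0.04,0.04,0.6],"twist":[0,0,0]},{"slide":[0,0,0.6],"twist":[0,0,0]},{"slide":[0,0,0.6],"twist":[0,0,0]},{"slide":[0,0,0.5],"twist":[0,0,0]},{"slide":[0,0,0.3],"twist":[0,0,0]},{"slide":[0,0,0.05],"twist":[0,0,0]},{"slide":[0,0,0],"twist":[0,0,0]},{"slide":[0,0,0],"twist":[0,0,0]}]'
```

```text
t: 2.9
tool_pos: [0.5322, -0.3573, 0.0649]
tcp_rot: [179.9, -0.1, 3.0]
wrist_force: [0.3, 0.2, 0.4]
opening: 0.0004
grasp_force: 0.0
```

```bash
python3 -m pendant '[{"slide":[0,-0.03,0.15],"twist":[0,0,0]},{"slide":[0,0,0.12],"twist":[0,0,0]},{"slide":[0,0,0],"twist":[0,0,0]},{"slide":[0,0,0],"twist":[0,0,0]}]'
python3 - <<'E'
from h import *
for i in range(2):
    im=snap("scene");s=sensors.sense();print(s["tool_pos"],s["wrist_force"])
    d=np.load("jig2.npz");p=np.array(s["tool_pos"])-d["O"];print("jig",p@d["ex"],p@d["ey"])
E
```

```text
t: 3.4
tool_pos: [0.5314, -0.355, 0.0473]
tcp_rot: [180.0, 0.0, 3.0]
wrist_force: [0.4, 0.8, 0.2]
opening: 0.0003
grasp_force: 0.0
[ 0.53145222 -0.35504877  0.04743413] [-0.73689324  0.6394576  -0.28842251]
jig -0.053967427638537194 -0.03862571179276511
[ 0.53151381 -0.35508992  0.04754623] [ 0.33022418 -0.56082564 -0.47029896]
jig -0.05390811817100809 -0.0386700920039106
```

```bash
python3 -m pendant '[{"slide":[0,0,0.06],"twist":[0,0,0]},{"slide":[0,0,0.06],"twist":[0,0,0]},{"slide":[0,0,0.03],"twist":[0,0,0]},{"slide":[0,0,0],"twist":[0,0,0]}]'
python3 -m pendant '[{"slide":[0,0,0.03],"twist":[0,0,0]},{"slide":[0,0,0],"twist":[0,0,0]}]'
python3 -m pendant '[{"slide":[0,0,0.02],"twist":[0,0,0]},{"slide":[0,0,0],"twist":[0,0,0]}]'
```

```text
t: 4.0
tool_pos: [0.5313, -0.355, 0.0386]
tcp_rot: [180.0, 0.0, 3.0]
wrist_force: [-1.0, 1.1, 3.7]
opening: 0.0002
grasp_force: 2.0
t: 4.25
tool_pos: [0.5312, -0.3551, 0.0366]
tcp_rot: [180.0, 0.0, 3.0]
wrist_force: [-1.9, 1.1, 5.4]
opening: 0.0002
grasp_force: 2.3
t: 4.5
tool_pos: [0.5313, -0.355, 0.0354]
tcp_rot: [180.0, -0.0, 3.0]
wrist_force: [-3.1, 0.1, 5.1]
opening: 0.0006
grasp_force: 2.4
```

```bash
for i in 1 2 3; do python3 -m pendant '[{"slide":[0,0,0.017],"twist":[0,0,0]},{"slide":[0,0,0],"twist":[0,0,0]}]' | egrep 'tool_pos|wrist'; done
```

```text
tool_pos: [0.5313, -0.355, 0.0344]
wrist_force: [-1.0, 1.0, 4.6]
tool_pos: [0.5314, -0.3551, 0.0334]
wrist_force: [-2.6, 0.3, 4.8]
tool_pos: [0.5314, -0.3551, 0.0324]
wrist_force: [-1.6, -0.1, 5.5]
```

```bash
python3 -m pendant '[{"slide":[0,0,0.014],"twist":[0,0,0]},{"slide":[0,0,0],"twist":[0,0,0]}]' | egrep 'tool_pos|wrist'
python3 -m pendant '[{"slide":[0,0,0.01],"twist":[0,0,0]},{"slide":[0,0,0],"twist":[0,0,0]}]' | egrep 'tool_pos|wrist'
```

```text
tool_pos: [0.5315, -0.355, 0.0316]
wrist_force: [-1.3, 1.1, 6.2]
tool_pos: [0.5316, -0.355, 0.0311]
wrist_force: [-1.8, 0.0, 5.6]
```

```bash
python3 -m pendant '[{"slide":[0,0,0.01],"twist":[0,0,0]},{"slide":[0,0,0],"twist":[0,0,0]}]' | egrep 'tool_pos|wrist'
```

```text
tool_pos: [0.5316, -0.355, 0.0305]
wrist_force: [-1.8, 1.0, 4.2]
```

```bash
python3 -m pendant '[{"slide":[0,0,0.014],"twist":[0,0,0]},{"slide":[0,0,0],"twist":[0,0,0]}]' | egrep 'tool_pos|wrist'
```

```text
tool_pos: [0.5317, -0.3551, 0.0298]
wrist_force: [-1.0, 1.0, 5.8]
```

```bash
python3 -m pendant '[{"slide":[0,0,0.014],"twist":[0,0,0]},{"slide":[0,0,0],"twist":[0,0,0]}]' | egrep 'tool_pos|wrist'
```

```text
tool_pos: [0.5318, -0.3551, 0.0292]
wrist_force: [-0.7, 0.4, 6.6]
```

```bash
python3 -m pendant '[{"slide":[0,0,0.01],"twist":[0,0,0]},{"slide":[0,0,0],"twist":[0,0,0]}]' | egrep 'tool_pos|wrist'
```

```text
tool_pos: [0.5319, -0.3551, 0.0289]
wrist_force: [-2.5, 0.4, 8.8]
```

```bash
python3 -m pendant '[{"slide":[0,0,0.01],"twist":[0,0,0]},{"slide":[0,0,0],"twist":[0,0,0]}]' | egrep 'tool_pos|wrist'
```

```text
tool_pos: [0.5319, -0.3552, 0.0287]
wrist_force: [-4.0, 2.1, 11.2]
```

```bash
python3 -m pendant '[{"slide":[0,-0.03,0.003],"twist":[0,0,0]},{"slide":[0,-0.04,0],"twist":[0,0,0]},{"slide":[0,-0.04,0],"twist":[0,0,0]},{"slide":[0,0,0],"twist":[0,0,0]}]'
```

```text
t: 7.5
tool_pos: [0.5316, -0.3509, 0.0288]
tcp_rot: [179.8, -0.1, 2.9]
wrist_force: [-2.4, -2.1, 10.6]
opening: 0.0008
grasp_force: 5.2
```

```bash
python3 -m pendant '[{"slide":[0,-0.05,0.002],"twist":[0,0,0]},{"slide":[0,-0.05,0],"twist":[0,0,0]},{"slide":[0,-0.05,0],"twist":[0,0,0]},{"slide":[0,-0.05,0],"twist":[0,0,0]},{"slide":[0,0,0],"twist":[0,0,0]}]'
```

```text
t: 8.12
tool_pos: [0.531, -0.339, 0.0287]
tcp_rot: [179.8, -0.1, 2.9]
wrist_force: [-3.3, -2.4, 10.9]
opening: 0.0005
grasp_force: 5.5
```

```bash
python3 -m pendant '[{"slide":[0,-0.06,0],"twist":[0,0,0]},{"slide":[0,-0.06,0],"twist":[0,0,0]},{"slide":[0,-0.06,0],"twist":[0,0,0]},{"slide":[0,-0.06,0],"twist":[0,0,0]},{"slide":[0,-0.06,0],"twist":[0,0,0]},{"slide":[0,-0.06,0],"twist":[0,0,0]},{"slide":[0,-0.06,0],"twist":[0,0,0]},{"slide":[0,0,0],"twist":[0,0,0]}]'
python3 - <<'E'
from h import *
import pickle
im=snap("top");pickle.dump(im,open("top1.pkl","wb"))
cv2.imwrite("pics/c3.png",cv2.resize(im["img"][155:235,310:420],None,fx=7,fy=7,interpolation=cv2.INTER_CUBIC))
s=sensors.sense();d=np.load("jig2.npz");p=np.array(s["tool_pos"])-d["O"];print("jig",p@d["ex"],p@d["ey"],s["wrist_force"])
E
```

```text
t: 9.12
tool_pos: [0.5297, -0.3136, 0.0287]
tcp_rot: [179.8, -0.1, 2.9]
wrist_force: [-3.4, -3.0, 10.5]
opening: 0.0003
grasp_force: 5.7
jig -0.053446600924281586 0.0028190976200883682 [-3.00104869 -2.86476271 11.00810524]
```

View pics/c3.png

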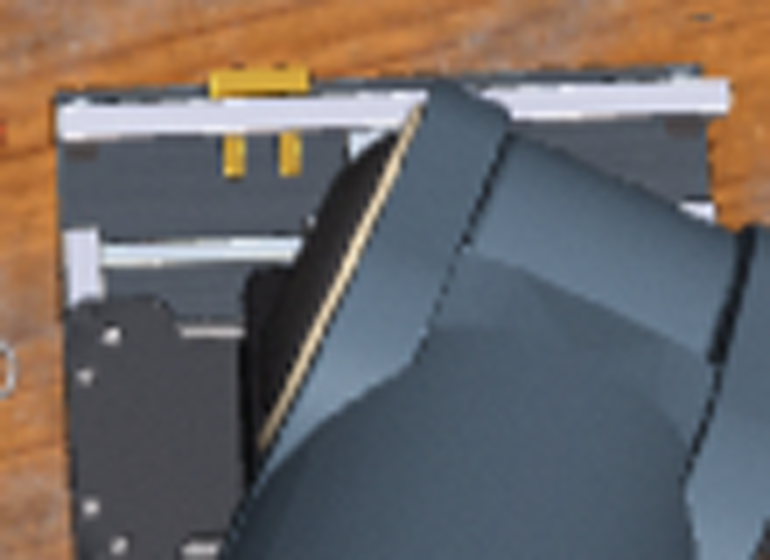

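The lever's left edge has moved from u=487 to 350, about 41.6 mm. That matches the TCP's 41.5 mm, so there's no slip. About 34 mm remain.

```bash
python3 -m pendant '[{"slide":[0,-0.08,0],"twist":[0,0,0]},{"slide":[0,-0.08,0],"twist":[0,0,0]},{"slide":[0,-0.08,0],"twist":[0,0,0]},{"slide":[0,-0.08,0],"twist":[0,0,0]},{"slide":[0,-0.08,0],"twist":[0,0,0]},{"slide":[0,-0.08,0],"twist":[0,0,0]},{"slide":[0,-0.08,0],"twist":[0,0,0]},{"slide":[0,0,0],"twist":[0,0,0]}]'
python3 - <<'E'
from h import *
import pickle
im=snap("top");pickle.dump(im,open("top2.pkl","wb"))
im=snap("wrist");pickle.dump(im,open("w2.pkl","wb"))
cv2.imwrite("pics/w2.png",im["img"])
s=sensors.sense();d=np.load("jig2.npz");p=np.array(s["tool_pos"])-d["O"];print("jig",p@d["ex"],p@d["ey"],s["wrist_force"])
E
```

```text
t: 10.18
tool_pos: [0.528, -0.2797, 0.0286]
tcp_rot: [179.8, -0.1, 2.9]
wrist_force: [-3.1, -3.0, 11.7]
opening: 0.0004
grasp_force: 6.0
jig -0.05339944179038126 0.03671479932254021 [-3.56330467 -1.8505351  12.10036738]
```

View pics/w2.png

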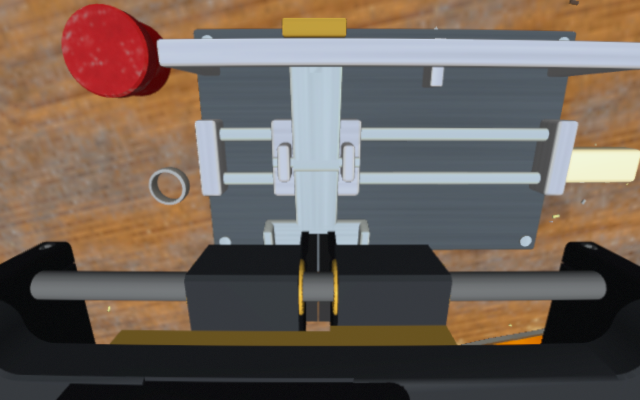

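The wrist view shows the lever's middle at u≈316 and the keeper block's at u≈314.5, so they are aligned. I'll relax the side load slightly and release.

```bash
python3 -m pendant '[{"slide":[0,0.015,0],"twist":[0,0,0]},{"slide":[0,0,-0.02],"twist":[0,0,0]},{"slide":[0,0,-0.05],"twist":[0,0,0]},{"slide":[0,0,-0.05],"twist":[0,0,0]},{"slide":[0,0,-0.05],"twist":[0,0,0]},{"slide":[0,0,-0.05],"twist":[0,0,0]},{"slide":[0,0,0],"twist":[0,0,0]}]'
```

```text
t: 11.15
tool_pos: [0.5278, -0.2783, 0.0403]
tcp_rot: [-180.0, -0.1, 3.0]
wrist_force: [-1.6, -1.3, 2.3]
opening: 0.0001
grasp_force: 1.7
```

```bash
python3 -m pendant '[{"slide":[0,0,-0.15],"twist":[0,0,0]},{"slide":[0,0,-0.5],"twist":[0,0,0]},{"slide":[0,0,-0.8],"twist":[0,0,0]},{"slide":[-0.5,0,-0.8],"twist":[0,0,0]},{"slide":[-0.8,0,-0.2],"twist":[0,0,0]},{"slide":[-0.3,0,0],"twist":[0,0,0]},{"slide":[0,0,0],"twist":[0,0,0]}]'
python3 - <<'E'
from h import *
import pickle
im=snap("wrist");pickle.dump(im,open("w3.pkl","wb"))
cv2.imwrite("pics/w3.png",cv2.resize(im["img"][0:220,160:420],None,fx=2.7,fy=2.7,interpolation=cv2.INTER_CUBIC))
E
```

```text
t: 12.02
tool_pos: [0.4306, -0.2834, 0.1872]
tcp_rot: [-180.0, 0.0, 2.9]
wrist_force: [0.3, -0.2, 0.6]
opening: 0.0002
grasp_force: 0.0
```

View pics/w3.png

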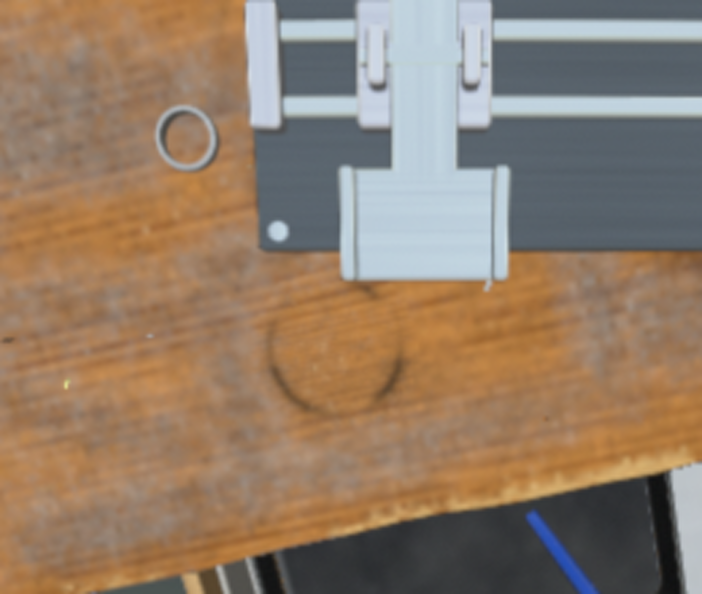

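The lever looks level, with the pad lips at u=340 and 509, but the keeper is out of frame. I'll compute the position and check from above.

```bash
python3 - <<'E'
from h import *
import pickle
im=pickle.load(open("w3.pkl","rb"));d=np.load("jig2.npz")
f=lambda u,v,z: onz(im,(u+.5)/2.7-.5+160,(v+.5)/2.7-.5,z)
j=lambda p:((p-d["O"])@d["ex"],(p-d["O"])@d["ey"])
print(j(f(340,225,.048)),j(f(509,225,.048)),"x",j(f(424,168,.04)),j(f(424,280,.04)),"corner",j(f(262,251,.012)))
im=snap("top")
cv2.imwrite("pics/c4.png",cv2.resize(im["img"][155:235,310:420],None,fx=7,fy=7,interpolation=cv2.INTER_CUBIC))
E
```

```text
(np.float64(-0.05446431773077054), np.float64(0.06705559193140581)) (np.float64(-0.05461101111968579), np.float64(0.011057337578526654)) x (np.float64(-0.03600479704876774), np.float64(0.03917285292349347)) (np.float64(-0.07213654292709838), np.float64(0.03930006619667919)) corner (np.float64(-0.0614881468790704), np.float64(0.09987729453092484))
```

View pics/c4.png

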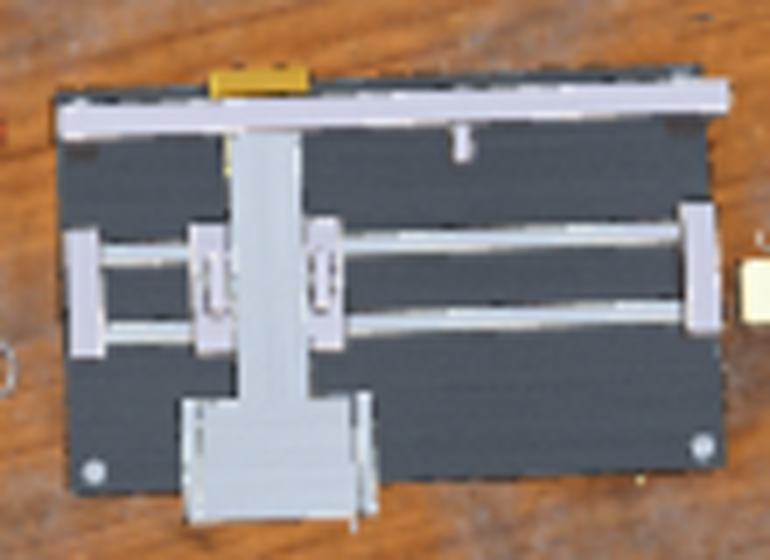

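The pad is at jig y≈39 mm against the keeper's 37.5–38 mm, which is within the slot's play. The apparent lip width and the finger contact still felt at z=0.040 both show the lever back at rest, so the nose is in the slot.

```bash
python3 -c "
from workcell import robot
print(robot.hand_in())"
```

```text
the job is handed in; nothing more can be done
None
```

I pressed the latch to its firm stop, slid the stop to the brass keeper and let go; the nose appears to be down in the slot. I've handed the job in, but no verdict came back. Wrist force readings reached about 13 N, and I saw no contact with the eraser or pot.

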